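# Centre the flange on the roundness tester and start the measurement

### The job

The turned flange lies off centre on the turntable of the roundness tester: nudge it gently with your fingertips, sliding it and never gripping or lifting it, until it lies wholly inside the smallest (white) circle on the turntable, and do not touch the probe. Then press the green start key of the control box all the way down, let it come back up and draw away. Leave the other keys and the loose things on the bench alone.

Things in the scene. Friction and masses are not known exactly. Their poses are not given: they have to be found in the camera images.
- tester: Roundness tester, fixed. Origin on the bench under the turntable's axis; z up, front to its -x, column towards its -y. Black bed 230 (x) by 440 mm (y from +115 to -325), 50 mm high; aluminium spindle housing, radius 104 mm; on it the turntable. Column 85 by 75 mm at y = -277 mm, 440 mm high. Two small centring knobs reach to x = +-118 mm, up to 110 mm above the bench.
- table_center (a point): The middle of the dark, flat turntable top (radius 100 mm, 135 mm above the bench, locked: it does not turn), on its axis; axes as the tester's. Three circles are drawn on the top about this point, of radius 50 mm (white), 70 and 90 mm (grey).
- probe: Measuring probe, fixed and parked: a black detector on the column's carriage, 246 to 274 mm above the bench, with a thin stylus hanging from it. It reaches towards the turntable as far as 122 mm from the axis. Origin and axes are those of tester (not the probe's own middle). Do not touch.
- stylus_tip (a point): The small red ball at the stylus's lower end, 125 mm from the turntable's axis towards the column and 58 mm above the turntable's top.
- flange: The workpiece, loose on the turntable: machined aluminium, a solid disc 92 mm in diameter and 26 mm high with a hub of 56 mm diameter on top (44 mm overall), 0.35 to 0.65 kg. Origin: centre of its underside, z up. Starts 12 to 30 mm off centre, away from the probe; slides when pushed with about 1.5 to 5 N. Centred, its rim is 4 mm inside the white circle all round.
- control_box: Control box, fixed, grey with a white face, 130 (x) by 220 (y) mm, face 45 mm above the bench. Origin under its middle, front to its -x. Three round keys in a row at x = -25 mm: y = -60 (green, start), 0 (white), +60 mm (yellow); a red mushroom stop key at x = +32, y = +60 mm; a small display at x = +34, y = -42 mm.
- start_key_top (a point): The middle of the green start key's flat top, 26 mm in diameter, 67 mm above the bench (10 mm above its black bezel, which is 42 mm in diameter). It moves down with the key.
- start_key (a joint): Travel of the green start key: 0 up, 0.006 m fully down; spring return; it starts to move at about 1.5 N and takes 5 N when fully down.
- white_key (a joint): Travel of the white key, like the start key. Leave alone.
- yellow_key (a joint): Travel of the yellow key, like the start key. Leave alone.
- stop_key (a joint): Travel of the red mushroom stop key (36 mm diameter, top 75 mm above the bench): 0 up, 0.005 m down. Leave alone.
- spare_collar: Loose steel collar on the bench, 58 mm outside diameter, 38 mm bore, 24 mm high; origin: centre of its underside. Leave alone.
- master_ball: Loose reference ball: white, 40 mm diameter, on a dark round foot of 56 mm diameter, 64 mm high overall; origin: centre of its underside. Leave alone.
- grease_jar: Loose white jar with an orange cap, 54 mm diameter, 55 mm high; origin: centre of its underside. Leave alone.
Not all that is in view belongs to the job. Several things have the shape of the flange; the one meant has the colours described above.

How it is judged:
By the outcome, as a careful person would: the job done as asked, in the order asked, and still so for the second after the job is handed in, with the robot touching nothing.
It also fails if it takes over 43 s, if anything falls off the work surface, if the arm or the gripper's body presses on something with over 40 N, if the wrist force passes 120 N, or if a joint passes its speed limit or range.

### The arm

A 6-joint arm with a two-finger parallel gripper is mounted at the origin on the work surface. World frame = base frame: x ahead of the robot, y to its left, z up, the work surface at z = 0. Lengths are in m, angles in rad, forces in N, time in s.
With the tool pointing down it reaches from about 0.25 to 0.775 m from the base axis. Payload 4 kg.
Tool frame: the origin (TCP) lies on the centre line of the jaws, within the pads' length; the fingertips stand 19 mm ahead of it and the grasp point (between the pads) is the TCP; z points along the fingers, y is the line along which they close (so a half turn about z gives the same grasp; the last joint's range is limited). The gripper opens to 94 mm and grips with 3 to 60 N. Pads are 16 mm wide; open, the fingers measure 119 mm over their backs; the gripper's body (75 mm by 177 mm) begins 78 mm behind the grasp point.
Start: joints at [-1.27, 0.087, 1.371, -0, 1.684, -0.103], TCP at [0.216, -0.506, 0.225] pointing down, gripper open.
Joint ranges: [-3.1, 3.1], [-0.76, 2.03], [0.27, 2.55], [-1.08, 4.22], [0.17, 2.65], [-2.57, 2.57]. Speed limits (rad/s): [2.79, 2.79, 3.14, 3.14, 3.14, 3.14].

### API

Orientations are given as a 3x3 rotation matrix whose columns are the frame's x, y, z axes.
In Python, from workcell import read_state, grab_frame, camera_model, job_done gives the robot as it stands. The module is installed in compiled form; this text tells all that it offers.
- The arm moves only by the tool arm_command, never from a script. Its argument "rows" is a list of rows, each a list of 7 numbers: the shift along the world's x, y, z in mm, then the turn, a rotation vector about the world's x, y, z in rad, then the finger opening in mm, from 0 to 94. In form: [[tx, ty, tz, rx, ry, rz, gripper], ...]. A call has 1 to 10 rows; each row is the pose to reach, as a shift and turn from the pose commanded when the call began; what a row does not reach only later rows make up. A row lasts 1/10 s, in which the tool goes at most 50 mm and 8.59 degrees, less where a joint would pass 70% of its speed; a pose out of reach is approached as far as the arm can. A call with a gripper value outside its range is refused whole. The fingers move at their own pace and stop on an object; "grip_force" is the grip in N (left out, the last holds). Time passes only in rows, so rows that repeat a pose let the fingers close. It gives the time, the measured TCP pose, the force, the opening and the grip force at its end, in the units of the state.
- read_state(): the state, without advancing time (a new reading comes with each control period).
- grab_frame(name): name is "side" or "top"; returns the picture (480x640x3 uint8, blue, green, red); there is no depth.
- camera_model(name): a dict with "vfov" (degrees; the focal length in pixels is half the picture's height over the tangent of half this angle, whatever the lens; pixels are square), "cx", "cy" (the principal point, pixels), "rvec" (rotation vector, rad) and "tvec" (3), from world to camera coordinates, as OpenCV has them. Camera axes: x right, y down, z forward; pixel columns grow to the right and rows downward; lengths in m; the calibration is good to about 2 mm. A picture is of the moment at which its call begins. camera_model takes no time and is no camera call.
- job_done(): hands the job in; it is judged then, once.
The state is a dict: "t": time; "joint_pos": joint angles; "joint_velocities": joint speeds; "joint_torque": joint torques, N m; "eef_pos": TCP position; "orientation": TCP orientation; "wrist_force": force on the tool from outside, world axes, zero at the start; "wrist_torque": the same for the moment, N m; "finger_gap": finger opening in m; "grasp_force": force on a finger pad.
Only numpy, scipy, OpenCV 4.12 (cv2) and the standard library are available. Lean on these libraries where they do the work, as an engineer would, in place of code of your own. Each camera call takes 0.05 s, during which the arm holds its last target. There are 200 camera calls.

## Working session

There is one attempt and no reset: what is moved stays moved. The work goes in short steps, Python scripts to look and compute and a tool call to move; the robot and the scene stay as the last step left them, time stands still between calls to the robot, and variables do not carry over. Pictures are saved under pics/ and viewed, at most 10 in all, crops included, and the job is handed in when it is done.

Besides the shell and the picture viewer there is one more tool, called as name(argument=value, ...), one argument or row to a line, values as JSON. arm_command: Moves the arm, as the interface text tells. Its arguments: {"type":"object","properties":{"rows":{"type":"array"},"grip_force":{"type":"number"}},"required":["rows"]}

```bash
mkdir -p pics
cat > h.py <<'E'
import cv2,numpy as np
from workcell import *
def cam(n):
    m=camera_model(n);f=240/np.tan(np.radians(m["vfov"])/2)
    K=np.array([[f,0,m["cx"]],[0,f,m["cy"]],[0,0,1.]])
    return K,np.array(m["rvec"],float),np.array(m["tvec"],float)
def ray(n,u,v):
    K,r,t=cam(n);R=cv2.Rodrigues(r)[0]
    return -R.T@t, R.T@np.linalg.solve(K,[u,v,1.])
def onz(n,u,v,z):
    o,d=ray(n,u,v);return o+d*(z-o[2])/d[2]
def proj(n,P):
    K,r,t=cam(n);return cv2.projectPoints(np.array(P,float).reshape(-1,1,3),r,t,K,None)[0].reshape(-1,2)
E
python3 - <<'E'
from h import *
for n in("top","side"):
    cv2.imwrite(f"pics/{n}0.png",grab_frame(n)); print(n,camera_model(n),ray(n,320,240))
s=read_state();print(s["t"],s["eef_pos"],s["orientation"],s["wrist_force"])
E
```

```text
top {'vfov': 43.54282456053196, 'cx': 318.9143476842216, 'cy': 236.83237266974652, 'rvec': array([ 2.1351201 , -2.08467446,  0.22359569]), 'tvec': array([0.05606349, 0.58698737, 1.05182047])} (array([0.35203039, 0.06728523, 1.1513344 ]), array([ 2.04459037e-01,  5.77914523e-04, -9.78890811e-01]))
side {'vfov': 52.416274788644145, 'cx': 310.64413882762705, 'cy': 244.49858269662047, 'rvec': array([ 2.13062515,  0.74121569, -0.34318433]), 'tvec': array([-0.48934316, -0.07932519,  1.27469653])} (array([ 1.02600765, -0.53579532,  0.72858228]), array([-0.46665284,  0.64296097, -0.60769207]))
0.1 [ 0.21594377 -0.5053388   0.22344014] [[ 9.19574736e-01  3.92914686e-01 -5.94700603e-04]
 [ 3.92915094e-01 -9.19572882e-01  1.85578707e-03]
 [ 1.82295445e-04 -1.94020175e-03 -9.99998101e-01]] [-0.25226801  0.02681937 -0.00574793]
```

View pics/top0.png

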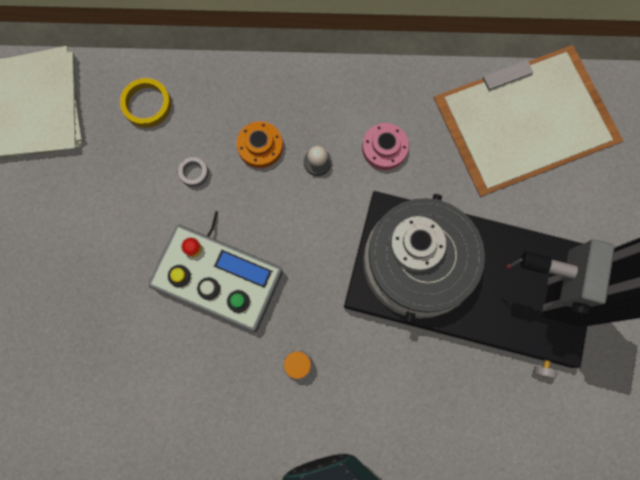

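View pics/side0.png

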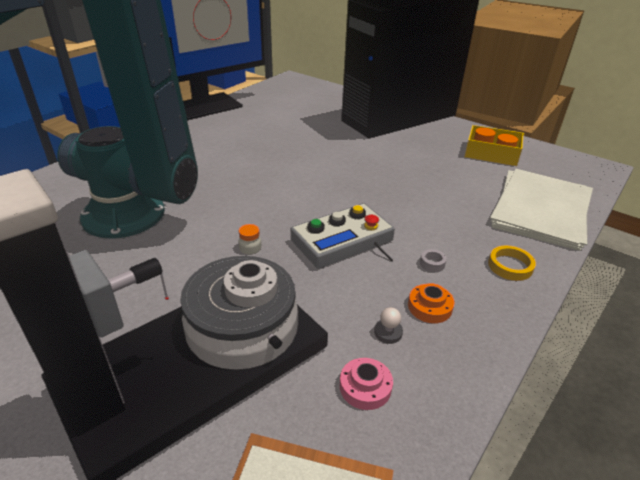

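The top view shows three flange-shaped things: silver at (419,242) on the turntable, orange at (260,144) and pink at (386,146) on the bench. The silver one fits the description, being aluminium and on the turntable. The green key is at (238,300), the turntable at about (424,257) and the stylus tip at about (509,266). I'll check this in an enlarged crop and start measuring.

Run:
```python
from h import *
a=cv2.imread("pics/top0.png")
c=cv2.resize(a[185:335,345:545],None,fx=4,fy=4,interpolation=cv2.INTER_CUBIC)
cv2.imwrite("pics/crop0.png",c)
hsv=cv2.cvtColor(a,cv2.COLOR_BGR2HSV)
# green key
m=cv2.inRange(hsv,(45,90,40),(85,255,255));n,l,s,ce=cv2.connectedComponentsWithStats(m)
for i in range(1,n):
    if s[i,4]>20: print("green",s[i],ce[i],onz("top",*ce[i],.067))
for z in(.135,): print("tt guess",onz("top",424,257,z),onz("top",419,242,.161))
# silver flange: bright low-sat component in turntable
m=cv2.inRange(hsv,(0,0,140),(180,60,255))[185:335,345:500];n,l,s,ce=cv2.connectedComponentsWithStats(m)
for i in range(1,n):
    if s[i,4]>30: print("bright",s[i],ce[i]+[345,185])
```

```text
green [230 293  15  15 184] [237.02173913 300.15217391] [0.46406649 0.2150046  0.067     ]
tt guess [ 0.53879779 -0.11144522  0.135     ] [ 0.55946801 -0.09878971  0.161     ]
bright [  47   31   54   53 1594] [417.78795483 241.71706399]
```

View pics/crop0.png

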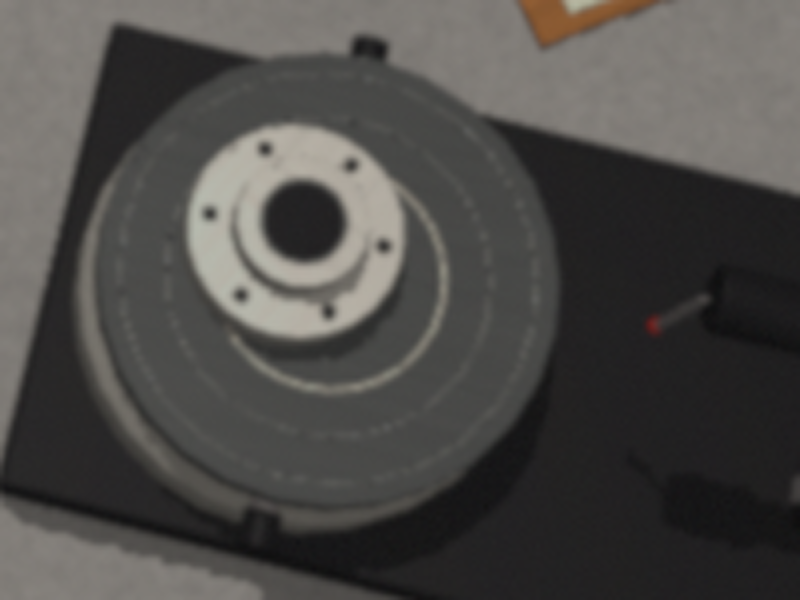

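The crop confirms it: the silver-grey flange is on the turntable, centred near crop (298,230), and the circles' centre is near (327,280). The stylus tip, red, is at (654,325). Next I'll fit the circles.

```bash
cat >> h.py <<'E'
from scipy.optimize import least_squares
def plane(n,px,z): return np.array([onz(n,u,v,z)[:2] for u,v in px])
def circ(P,c0,r=None):
    f=(lambda q:np.hypot(*(P-q[:2]).T)-(r or q[2]))
    s=least_squares(f,list(c0)+([] if r else [.05]),loss="soft_l1",f_scale=.001)
    return s.x,np.sqrt(np.mean(np.minimum(abs(s.fun),1)**2)) if 0 else np.median(abs(f(s.x)))
def flange(a,seed,z=.161,n="top",thr=140):
    "fit rim circle (r 46) at height z; seed world xy"
    hsv=cv2.cvtColor(a,cv2.COLOR_BGR2HSV);m=cv2.inRange(hsv,(0,0,thr),(180,60,255))
    q=proj(n,[[*seed,z]])[0];yy,xx=np.mgrid[:480,:640]
    px=np.c_[xx.ravel(),yy.ravel()][(np.hypot(xx-q[0],yy-q[1])<60).ravel()]
    cs=cv2.findContours(m*(np.hypot(xx-q[0],yy-q[1])<60).astype(np.uint8),cv2.RETR_EXTERNAL,cv2.CHAIN_APPROX_NONE)[0]
    c=max(cs,key=cv2.contourArea)[:,0].astype(float)
    P=plane(n,c,z);return circ(P,seed),circ(P,seed,.0455)
E
python3 - <<'E'
from h import *
a=cv2.imread("pics/top0.png");g=cv2.cvtColor(a,cv2.COLOR_BGR2GRAY)
c=np.array([.54,-.112])
th=cv2.morphologyEx(g,cv2.MORPH_TOPHAT,np.ones((5,5)))
ys,xs=np.where(th>6);k=(abs(xs-424)<70)&(abs(ys-257)<70)
P=plane("top",np.c_[xs[k],ys[k]],.135)
for it in range(8):
    d=np.hypot(*(P-c).T);tol=max(.012-.002*it,.003);R=np.array([.05,.07,.09])
    j=abs(d[:,None]-R).argmin(1);s=abs(d-R[j])<tol
    far=np.hypot(*(P-[.5595,-.0988]).T)>.053; s&=far
    Q,r=P[s],R[j[s]]
    c=least_squares(lambda q:np.hypot(*(Q-q).T)-r,c,loss="soft_l1",f_scale=.001).x
print("table c circles",c,s.sum(),"counts",np.bincount(j[s]),"res",np.median(abs(np.hypot(*(Q-c).T)-r)))
# dark disc outline vs. brightness steps: radial profile
for n in(1,):
    S=[]
    for t in np.radians(np.arange(0,360,10)):
        rr=np.arange(.092,.112,.0005);p=proj("top",np.c_[c[0]+rr*np.cos(t),c[1]+rr*np.sin(t),rr*0+.135]).astype(np.float32)
        v=cv2.remap(g,p[:,0],p[:,1],cv2.INTER_LINEAR).ravel().astype(float)
        S.append(rr[abs(np.diff(cv2.GaussianBlur(v[:,None],(1,5),0).ravel())).argmax()])
    print("edge radii mm",np.round(np.array(S)*1e3).astype(int))
print("flange",flange(a,(.5595,-.0988)))
# stylus tip
hsv=cv2.cvtColor(a,cv2.COLOR_BGR2HSV);m=cv2.inRange(hsv,(0,90,40),(8,255,255))|cv2.inRange(hsv,(172,90,40),(180,255,255))
n,l,st,ce=cv2.connectedComponentsWithStats(m)
for i in range(1,n):
    if st[i,4]>2: print("red",st[i],ce[i],onz("top",*ce[i],.193))
b=cv2.imread("pics/side0.png");hs=cv2.cvtColor(b,cv2.COLOR_BGR2HSV);m=cv2.inRange(hs,(45,90,40),(85,255,255))
n,l,st,ce=cv2.connectedComponentsWithStats(m);i=st[1:,4].argmax()+1;print("side green",ce[i],st[i],onz("side",*ce[i],.067))
# orange cap of jar
E
```

```text
table c circles [ 0.54582837 -0.11582654] 775 counts [323 173 279] res 0.0009708331083264771
edge radii mm [ 99  98 103  98  98  99 102 103 105 107 101 100 103 103 102 102 102 111
 110 106 105 103 100 100 100  99  98 100 100  98  98 107  98  98  98 108]
flange ((array([ 0.55931035, -0.09782427,  0.04443124]), np.float64(0.0003546085577483121)), (array([ 0.55941589, -0.09789604]), np.float64(0.0010525965917779281)))
red [ 363  124   45   46 1282] [385.04056162 147.61310452] [ 0.71384034 -0.03801957  0.193     ]
red [181 238  19  18 251] [190.03585657 245.97609562] [0.53717653 0.27873026 0.193     ]
red [506 264   4   5  18] [507.66666667 266.        ] [ 0.51662433 -0.23623937  0.193     ]
side green [315.62162162 222.86486486] [311 219  11   9  74] [0.47022819 0.21032299 0.067     ]
```

The offset to centre is about (-13.5, -18) mm, or 22.5 mm. The stylus tip measures 124 mm from the axis (125 expected), so the fit holds. I'll swing round the column on the robot's side and push with two part-open fingertips straddling the rim.

arm_command(
  rows=[
    [17,41,15,0,0,0,50],
    [34,82,30,0,0,0,50],
    [50,123,45,0,0,0,50],
    [67,164,60,0,0,0,50],
    [84,205,75,0,0,0,50],
    [100,250,75,0,0,0,50],
    [115,295,75,0,0,0.1,50],
    [130,335,75,0,0,0.2,50],
    [144,355,75,0,0,0.3,50],
    [144,355,75,0,0,0.4,50],
  ],
)

```text
t: 1.1
eef_pos: [0.3609, -0.1481, 0.2993]
orientation: [[0.687, 0.727, 0.0], [0.727, -0.687, 0.001], [0.001, -0.0, -1.0]]
wrist_force: [-0.7, 0.1, -0.3]
finger_gap: 0.0501
grasp_force: 0.0
```

arm_command(
  rows=[
    [20,45,0,0,0,0.05,50],
    [40,90,0,0,0,0.12,50],
    [60,135,0,0,0,0.12,50],
    [80,180,0,0,0,0.12,50],
    [95,220,0,0,0,0.12,50],
    [120,235,0,0,0,0.12,50],
    [155,205,0,0,0,0.12,50],
    [190,170,0,0,0,0.12,50],
    [220,140,-20,0,0,0.12,50],
    [243,110,-50,0,0,0.12,50],
  ],
)

```text
t: 2.1
eef_pos: [0.6055, -0.0421, 0.2502]
orientation: [[0.602, 0.798, 0.004], [0.798, -0.602, -0.001], [0.002, 0.004, -1.0]]
wrist_force: [0.1, 1.0, -0.9]
finger_gap: 0.0501
grasp_force: 0.0
```

arm_command(
  rows=[
    [0,0,-30,0,0,0,50],
    [0,0,-60,0,0,0,50],
    [0,0,-60,0,0,0,50],
    [0,0,-60,0,0,0,50],
  ],
)

```text
t: 2.5
eef_pos: [0.6028, -0.0407, 0.1891]
orientation: [[0.603, 0.798, -0.002], [0.798, -0.603, 0.0], [-0.001, -0.001, -1.0]]
wrist_force: [-0.6, -0.1, -0.6]
finger_gap: 0.0499
grasp_force: 0.0
```

Run:
```python
from h import *
s=read_state();print(s["t"],s["eef_pos"],s["orientation"][:,1],s["wrist_force"])
b=grab_frame("side");cv2.imwrite("pics/side1.png",b)
cv2.imwrite("pics/side1c.png",cv2.resize(b[190:390,100:360],None,fx=3,fy=3,interpolation=cv2.INTER_CUBIC))
```

```text
2.5 [ 0.60275299 -0.04067932  0.18910039] [ 0.79795161 -0.60271967 -0.00149232] [-0.56783535 -0.14114679 -0.57652516]
```

View pics/side1c.png

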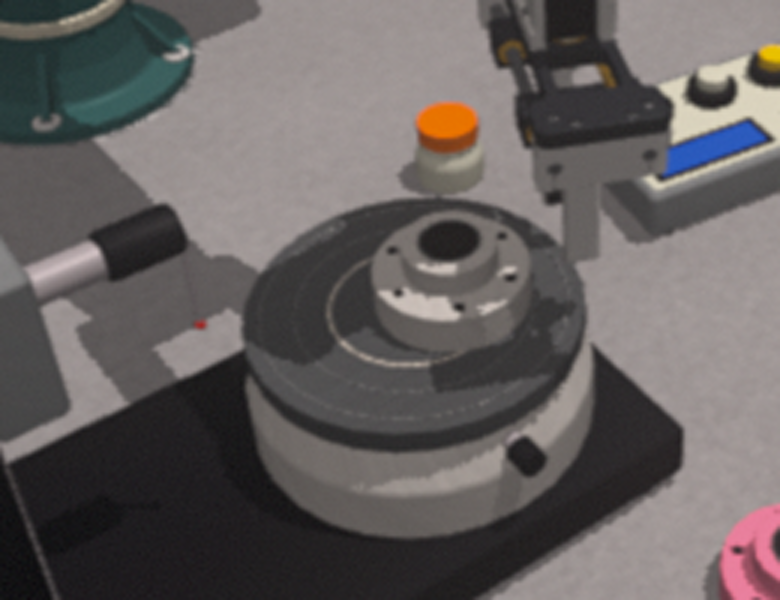

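The fingers, at crop (580,225), stand clear beyond the flange on the side away from the probe. I'll lower them and push slowly.

arm_command(
  rows=[
    [0,0,-12,0,0,0,50],
    [0,0,-24,0,0,0,50],
    [-3,-4,-24,0,0,0,50],
    [-6,-8,-24,0,0,0,50],
    [-9,-12,-24,0,0,0,50],
    [-11,-14,-24,0,0,0,50],
    [-12,-16,-24,0,0,0,50],
    [-13,-18,-24,0,0,0,50],
    [-14,-19,-24,0,0,0,50],
    [-15,-20,-24,0,0,0,50],
  ],
)

```text
t: 3.55
eef_pos: [0.589, -0.0603, 0.1659]
orientation: [[0.602, 0.798, 0.003], [0.798, -0.602, 0.001], [0.002, 0.002, -1.0]]
wrist_force: [3.0, 1.3, 0.3]
finger_gap: 0.0501
grasp_force: 1.6
```

arm_command(
  rows=[
    [-1,-1,0,0,0,0,50],
    [-2,-2,0,0,0,0,50],
    [-3,-4,0,0,0,0,50],
    [-4,-5,0,0,0,0,50],
    [-5,-6,0,0,0,0,50],
    [-6,-7,0,0,0,0,50],
    [-7,-8,0,0,0,0,50],
    [-8,-10,0,0,0,0,50],
    [-9,-11,0,0,0,0,50],
    [-10,-13,0,0,0,0,50],
  ],
)

```text
t: 4.55
eef_pos: [0.578, -0.0735, 0.1657]
orientation: [[0.603, 0.798, 0.0], [0.798, -0.603, 0.001], [0.001, -0.0, -1.0]]
wrist_force: [1.8, 4.3, 1.7]
finger_gap: 0.0498
grasp_force: 2.4
```

Run:
```python
from h import *
s=read_state();print(s["t"],s["eef_pos"],s["wrist_force"])
a=grab_frame("top");cv2.imwrite("pics/top2.png",a)
cv2.imwrite("pics/top2c.png",cv2.resize(a[185:335,345:545],None,fx=4,fy=4,interpolation=cv2.INTER_CUBIC))
```

```text
4.55 [ 0.57801703 -0.07353197  0.16566473] [1.80775173 4.2622907  1.69213666]
```

View pics/top2c.png

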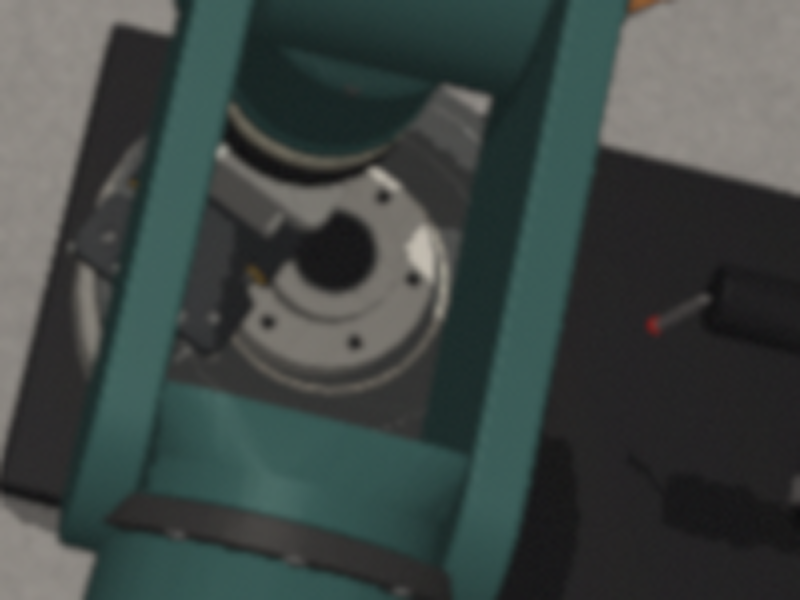

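The flange has slid along its line, with its rim near the white circle on the probe side. About (-4, -5) mm remain, so I'll finish the push, back off, raise the arm clear and measure.

arm_command(
  rows=[
    [-1,-1,0,0,0,0,50],
    [-2,-2,0,0,0,0,50],
    [-3,-4,0,0,0,0,50],
    [-4,-5,0,0,0,0,50],
    [-4,-5,0,0,0,0,50],
    [-1,-1,0,0,0,0,50],
    [8,11,0,0,0,0,50],
    [20,27,0,0,0,0,50],
    [20,27,20,0,0,0,50],
    [20,27,60,0,0,0,50],
  ],
)

```text
t: 5.6
eef_pos: [0.596, -0.0458, 0.2203]
orientation: [[0.602, 0.798, -0.012], [0.798, -0.602, 0.0], [-0.007, -0.01, -1.0]]
wrist_force: [0.7, 0.1, 0.6]
finger_gap: 0.0502
grasp_force: 0.0
```

arm_command(
  rows=[
    [0,0,30,0,0,0,50],
    [-15,40,60,0,0,0,50],
    [-40,80,60,0,0,0,50],
    [-65,120,60,0,0,0,40],
    [-90,160,60,0,0,0,20],
    [-110,200,60,0,0,0,0],
    [-125,240,60,0,0,0,0],
    [-130,260,60,0,0,0,0],
    [-130,260,60,0,0,0,0],
  ],
)

```text
t: 6.5
eef_pos: [0.4669, 0.2156, 0.2849]
orientation: [[0.599, 0.801, -0.002], [0.801, -0.599, -0.001], [-0.002, -0.0, -1.0]]
wrist_force: [0.3, -0.0, 0.1]
finger_gap: 0.0054
grasp_force: 0.0
```

Run:
```python
from h import *
s=read_state();print(s["t"],s["eef_pos"],s["wrist_force"])
a=grab_frame("top");cv2.imwrite("pics/top3.png",a);cv2.imwrite("pics/side3.png",grab_frame("side"))
c=np.array([.5458,-.1158])
for thr in(110,125,140): print(thr,flange(a,c,thr=thr))
cr=cv2.resize(a[185:335,345:545],None,fx=4,fy=4,interpolation=cv2.INTER_CUBIC)
cv2.imwrite("pics/top3c.png",cr)
```

```text
6.5 [0.4668852  0.21559515 0.28485065] [ 0.29826458 -0.01713071  0.13234739]
110 ((array([ 0.54297219, -0.11269904,  0.04840909]), np.float64(0.0013912002659797404)), (array([ 0.54357262, -0.1119356 ]), np.float64(0.003189909277524546)))
125 ((array([ 0.54233593, -0.11224097,  0.0480259 ]), np.float64(0.0012707833498178008)), (array([ 0.54344343, -0.11184303]), np.float64(0.0030406044951258697)))
140 ((array([ 0.54349884, -0.11556594,  0.04545433]), np.float64(0.00045620783879293456)), (array([ 0.54350608, -0.11556299]), np.float64(0.00044456753922051534)))
```

View pics/top3c.png

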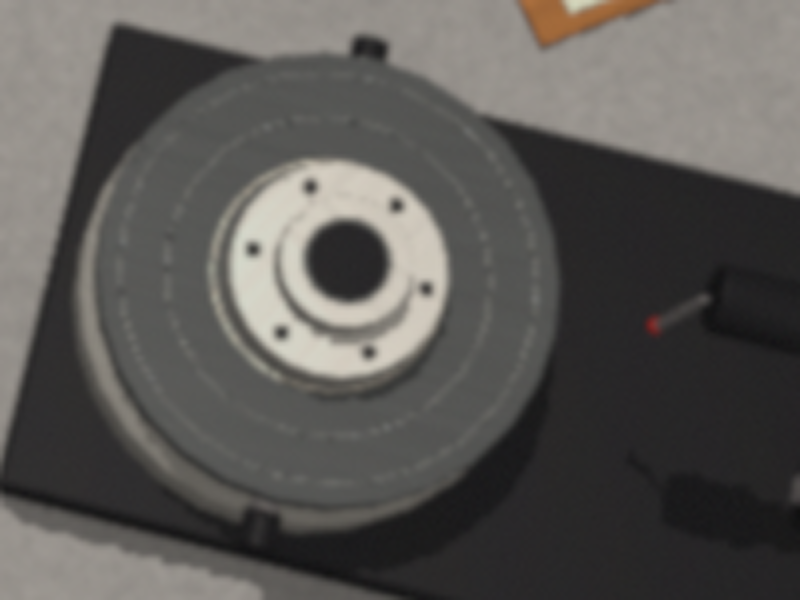

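Every circle is now visible: the flange sits inside the white circle, with the circles' centre near crop (327,278). I'll refit the circles for an exact offset.

Run:
```python
from h import *
a=cv2.imread("pics/top3.png");g=cv2.cvtColor(a,cv2.COLOR_BGR2GRAY).astype(np.float32)
c=np.array([.5445,-.1155])
def ringpts(c,R,w=.006,pol=1):
    out=[]
    for t in np.radians(np.arange(0,360,3)):
        rr=np.arange(R-w,R+w,.0003);X=np.c_[c[0]+rr*np.cos(t),c[1]+rr*np.sin(t)]
        p=proj("top",np.c_[X,rr*0+.135]).astype(np.float32)
        v=cv2.remap(g,p[:,0],p[:,1],cv2.INTER_LINEAR).ravel();v=v-np.median(v)
        if v.max()>5 and 3<v.argmax()<len(v)-4: out.append(X[v.argmax()])
    return np.array(out)
for R in(.07,.09):
    cc=c
    for _ in range(4): Q=ringpts(cc,R);x,r=circ(Q,cc);cc=x[:2]
    print(R,x,r,len(Q))
for thr in(140,150,160,170): print(thr,flange(a,c,thr=thr)[0])
# bore: dark blob at hub top z=.179
q=proj("top",[[*c,.179]])[0].astype(int);m=(g<80).astype(np.uint8);M=np.zeros_like(m);cv2.circle(M,tuple(int(i) for i in q),13,1,-1);m&=M
n,l,st,ce=cv2.connectedComponentsWithStats(m);i=st[1:,4].argmax()+1;print("bore",st[i],ce[i],onz("top",*ce[i],.179))
# side view cross-check of bore and key
b=cv2.imread("pics/side3.png")
for nme in("side0","side3"):
    h=cv2.cvtColor(cv2.imread(f"pics/{nme}.png"),cv2.COLOR_BGR2HSV);m=cv2.inRange(h,(40,60,30),(88,255,255))[195:250,295:340]
    ys,xs=np.where(m);print(nme,"green",len(xs),xs.mean()+295 if len(xs) else 0,ys.mean()+195 if len(xs) else 0)
```

```text
0.07 [ 0.54578042 -0.11572066  0.0695659 ] 0.00017592422727201462 83
0.09 [ 0.54595289 -0.11563595  0.08956093] 0.0004363419193747775 81
140 (array([ 0.54349884, -0.11556594,  0.04545433]), np.float64(0.00045620784938103093))
150 (array([ 0.54345295, -0.11562828,  0.0450622 ]), np.float64(0.0004434415319878385))
160 (array([ 0.54332074, -0.11573917,  0.04460519]), np.float64(0.00035495049976355317))
170 (array([ 0.54320821, -0.11551414,  0.04423699]), np.float64(0.00038169564200087047))
bore [422 241  20  19 296] [431.41216216 249.81081081] [ 0.54304415 -0.11608128  0.179     ]
side0 green 86 315.74418604651163 223.04651162790697
side3 green 88 315.8068181818182 223.01136363636363
```

Run:
```python
from h import *
a=cv2.imread("pics/side3.png");g=cv2.cvtColor(a,cv2.COLOR_BGR2GRAY).astype(np.float32)
c=np.array([.5445,-.1155])
for R in(.07,.09):
  cc=c
  for _ in range(4):
    out=[]
    for t in np.radians(np.arange(0,360,3)):
        rr=np.arange(R-.005,R+.005,.0003);X=np.c_[cc[0]+rr*np.cos(t),cc[1]+rr*np.sin(t)]
        p=proj("side",np.c_[X,rr*0+.135]).astype(np.float32)
        v=cv2.remap(g,p[:,0],p[:,1],cv2.INTER_LINEAR).ravel();v=v-np.median(v)
        if v.max()>4 and 3<v.argmax()<len(v)-4: out.append(X[v.argmax()])
    Q=np.array(out);x,r=circ(Q,cc);cc=x[:2]
  print(R,x,r,len(Q))
q=proj("side",[[*c,.179]])[0].astype(int);M=np.zeros(g.shape,np.uint8);cv2.circle(M,tuple(int(i) for i in q),13,1,-1);m=(g<70).astype(np.uint8)&M
n,l,st,ce=cv2.connectedComponentsWithStats(m);i=st[1:,4].argmax()+1;print("bore",st[i],ce[i],onz("side",*ce[i],.179))
cv2.imwrite("pics/side3c.png",cv2.resize(a[180:370,150:390],None,fx=3,fy=3,interpolation=cv2.INTER_CUBIC))
```

```text
0.07 [ 0.54690437 -0.11584391  0.06960467] 0.000519593364299388 56Traceback (most recent call last):
  File "<stdin>", line 10, in <module>
  File "h.py", line 13, in proj
    K,r,t=cam(n);return cv2.projectPoints(np.array(P,float).reshape(-1,1,3),r,t,K,None)[0].reshape(-1,2)
          ~~~^^^
  File "h.py", line 4, in cam
    m=camera_model(n);f=240/np.tan(np.radians(m["vfov"])/2)
ValueError: time passes only in moves, steps and waits
```

```bash
sed -i 's/^def cam(n):/from functools import lru_cache\n@lru_cache\ndef cam(n):/' h.py
python3 - <<'E'
from h import *
a=cv2.imread("pics/side3.png");g=cv2.cvtColor(a,cv2.COLOR_BGR2GRAY).astype(np.float32)
c=np.array([.5445,-.1155])
q=proj("side",[[*c,.179]])[0].astype(int);M=np.zeros(g.shape,np.uint8);cv2.circle(M,tuple(int(i) for i in q),13,1,-1);m=(g<70).astype(np.uint8)&M
n,l,st,ce=cv2.connectedComponentsWithStats(m);i=st[1:,4].argmax()+1;print("bore",st[i],ce[i],onz("side",*ce[i],.179))
cv2.imwrite("pics/side3c.png",cv2.resize(a[180:370,150:390],None,fx=3,fy=3,interpolation=cv2.INTER_CUBIC))
E
```

```text
bore [226 266  19  12 185] [235.01081081 271.27567568] [ 0.54421208 -0.11568973  0.179     ]
```

View pics/side3c.png

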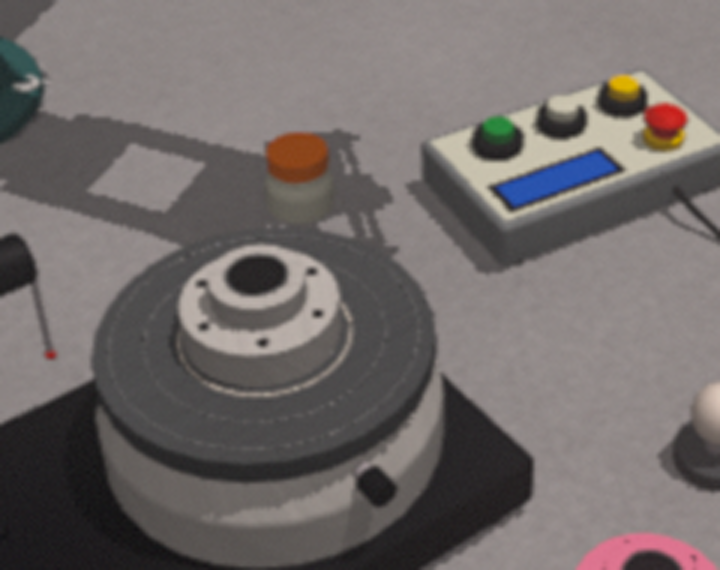

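Both views agree that the flange is inside the white circle but 2.4 mm towards -x of centre, which leaves a margin of only about 1.6 mm. I'll nudge it about 2.3 mm in +x with closed fingertips from the -x side. The body's long axis will lie along x, clear of the probe.

arm_command(
  rows=[
    [-10,-45,0,0,0,0.13,0],
    [-20,-90,0,0,0,0.26,0],
    [-27,-135,0,0,0,0.39,0],
    [-27,-180,0,0,0,0.52,0],
    [-27,-225,0,0,0,0.64,0],
    [-27,-270,0,0,0,0.64,0],
    [-27,-310,0,0,0,0.64,0],
    [-27,-331,0,0,0,0.64,0],
    [-27,-331,-30,0,0,0.64,0],
    [-27,-331,-60,0,0,0.64,0],
  ],
)

```text
t: 7.6
eef_pos: [0.4411, -0.1208, 0.2254]
orientation: [[0.012, 1.0, 0.001], [1.0, -0.012, -0.002], [-0.002, 0.001, -1.0]]
wrist_force: [-0.2, 0.0, -0.6]
finger_gap: 0.0004
grasp_force: 0.0
```

arm_command(
  rows=[
    [0,0,-30,0,0,0,0],
    [0,0,-57,0,0,0,0],
    [0,0,-57,0,0,0,0],
    [10,0,-57,0,0,0,0],
    [20,0,-57,0,0,0,0],
    [30,0,-57,0,0,0,0],
    [38,0,-57,0,0,0,0],
    [40,0,-57,0,0,0,0],
    [40,0,-57,0,0,0,0],
  ],
)

```text
t: 8.5
eef_pos: [0.4816, -0.1177, 0.1686]
orientation: [[0.006, 1.0, -0.0], [1.0, -0.006, -0.0], [-0.0, -0.0, -1.0]]
wrist_force: [-0.8, -0.0, 0.5]
finger_gap: 0.0005
grasp_force: 0.0
```

arm_command(
  rows=[
    [1,1,-2,0,0,0,0],
    [2,2,-2,0,0,0,0],
  ],
)

```text
t: 8.7
eef_pos: [0.4827, -0.1156, 0.1661]
orientation: [[0.007, 1.0, -0.001], [1.0, -0.007, 0.0], [0.0, -0.001, -1.0]]
wrist_force: [0.6, 0.8, 0.5]
finger_gap: 0.0005
grasp_force: 0.0
```

arm_command(
  rows=[
    [1,0,0,0,0,0,0],
  ],
)

```text
t: 8.8
eef_pos: [0.4839, -0.1156, 0.1664]
orientation: [[0.007, 1.0, -0.0], [1.0, -0.007, 0.0], [0.0, -0.0, -1.0]]
wrist_force: [-0.6, -0.7, -1.0]
finger_gap: 0.0006
grasp_force: 0.0
```

arm_command(
  rows=[
    [1,0,0,0,0,0,0],
  ],
)

```text
t: 8.9
eef_pos: [0.485, -0.1157, 0.1666]
orientation: [[0.007, 1.0, 0.0], [1.0, -0.007, -0.0], [-0.0, 0.0, -1.0]]
wrist_force: [-0.4, -0.3, -0.6]
finger_gap: 0.0003
grasp_force: 0.0
```

Run:
```python
from h import *
g=cv2.cvtColor(grab_frame("side"),cv2.COLOR_BGR2GRAY).astype(np.float32)
c=np.array([.5445,-.1155])
q=proj("side",[[*c,.179]])[0].astype(int);M=np.zeros(g.shape,np.uint8);cv2.circle(M,tuple(int(i) for i in q),13,1,-1);m=(g<70).astype(np.uint8)&M
n,l,st,ce=cv2.connectedComponentsWithStats(m);i=st[1:,4].argmax()+1;print("bore",st[i],ce[i],onz("side",*ce[i],.179))
```

```text
bore [225 266  20  12 195] [234.52820513 271.26153846] [ 0.54354721 -0.11617904  0.179     ]
```

Not moving yet and no contact force, so I'll keep going in 1 mm steps.

arm_command(
  rows=[
    [1,0,0,0,0,0,0],
  ],
)

```text
t: 9.05
eef_pos: [0.4861, -0.1158, 0.1666]
orientation: [[0.007, 1.0, 0.0], [1.0, -0.007, -0.0], [-0.0, 0.0, -1.0]]
wrist_force: [0.0, 0.3, -0.6]
finger_gap: 0.0006
grasp_force: 0.0
```

arm_command(
  rows=[
    [1,0,0,0,0,0,0],
  ],
)

```text
t: 9.15
eef_pos: [0.4872, -0.1158, 0.1666]
orientation: [[0.007, 1.0, 0.0], [1.0, -0.007, -0.0], [-0.0, 0.0, -1.0]]
wrist_force: [0.3, -0.7, -0.3]
finger_gap: 0.0004
grasp_force: 0.0
```

arm_command(
  rows=[
    [1,0,0,0,0,0,0],
  ],
)

```text
t: 9.25
eef_pos: [0.4877, -0.1158, 0.1665]
orientation: [[0.007, 1.0, -0.001], [1.0, -0.007, -0.0], [-0.0, -0.001, -1.0]]
wrist_force: [-3.9, -0.6, 1.9]
finger_gap: 0.0002
grasp_force: 1.4
```

Contact at about x = 0.4875 (-3.9 N). I'll push about 2 mm more and check.

arm_command(
  rows=[
    [1,0,0,0,0,0,0],
    [2,0,0,0,0,0,0],
    [2,0,0,0,0,0,0],
  ],
)

```text
t: 9.55
eef_pos: [0.4888, -0.1158, 0.1665]
orientation: [[0.007, 1.0, -0.003], [1.0, -0.007, 0.0], [0.0, -0.003, -1.0]]
wrist_force: [-5.0, 0.0, 2.6]
finger_gap: 0.0002
grasp_force: 2.6
```

arm_command(
  rows=[
    [-3,0,0,0,0,0,0],
    [-15,0,0,0,0,0,0],
    [-40,0,0,0,0,0,0],
    [-45,0,30,0,0,0,0],
    [-45,0,75,0,0,0,0],
    [-45,40,95,0,0,0,0],
    [-45,85,95,0,0,0,0],
    [-45,130,95,0,0,0,0],
    [-45,175,95,0,0,0,0],
    [-45,220,95,0,0,0,0],
  ],
)

```text
t: 10.55
eef_pos: [0.4445, 0.1057, 0.2618]
orientation: [[0.007, 1.0, 0.002], [1.0, -0.007, 0.0], [0.0, 0.002, -1.0]]
wrist_force: [1.7, -0.3, -0.8]
finger_gap: 0.0005
grasp_force: 0.0
```

Run:
```python
from h import *
s=read_state();print(s["t"],s["eef_pos"],s["wrist_force"])
a=grab_frame("top");cv2.imwrite("pics/top4.png",a);b=grab_frame("side");cv2.imwrite("pics/side4.png",b)
c=np.array([.5455,-.1155])
for thr in(150,160,170): print(thr,flange(a,c,thr=thr)[0])
for nm,im in(("top",a),("side",b)):
    g=cv2.cvtColor(im,cv2.COLOR_BGR2GRAY)
    q=proj(nm,[[*c,.179]])[0].astype(int);M=np.zeros(g.shape,np.uint8);cv2.circle(M,tuple(int(i) for i in q),13,1,-1);m=(g<(80 if nm=="top" else 70)).astype(np.uint8)&M
    n,l,st,ce=cv2.connectedComponentsWithStats(m);i=st[1:,4].argmax()+1;print(nm,"bore",st[i],ce[i],onz(nm,*ce[i],.179))
```

```text
10.55 [0.44448783 0.10574884 0.2617876 ] [ 1.719704   -0.29552074 -0.79826447]
150 (array([ 0.54433652, -0.11570202,  0.04468207]), np.float64(0.0004614575120909792))
160 (array([ 0.54433463, -0.11559586,  0.04420712]), np.float64(0.00036559845859081633))
170 (array([ 0.54406637, -0.11562771,  0.04375029]), np.float64(0.0003382777538927795))
top bore [422 240  20  19 302] [431.36092715 249.09602649] [ 0.54424239 -0.11601552  0.179     ]
side bore [226 266  20  12 184] [235.33152174 271.49456522] [ 0.54503887 -0.1157508   0.179     ]
```

The flange is now at (0.5443, -0.1157) against a centre of (0.5458, -0.1157). That 1.5 mm offset leaves a 2.5 mm margin, so it stays there. Next is the green key at about (0.466, 0.215).

arm_command(
  rows=[
    [10,45,0,0,0,0,0],
    [21,90,0,0,0,0,0],
    [21,109,0,0,0,0,0],
    [21,109,-40,0,0,0,0],
    [21,109,-85,0,0,0,0],
    [21,109,-125,0,0,0,0],
    [21,109,-155,0,0,0,0],
    [21,109,-162,0,0,0,0],
    [21,109,-162,0,0,0,0],
  ],
)

```text
t: 11.55
eef_pos: [0.4655, 0.2122, 0.0987]
orientation: [[0.008, 1.0, -0.002], [1.0, -0.008, -0.001], [-0.001, -0.002, -1.0]]
wrist_force: [-0.6, 0.2, 0.3]
finger_gap: 0.0004
grasp_force: 0.0
```

Run:
```python
from h import *
s=read_state();print(s["t"],s["eef_pos"],s["wrist_force"])
b=grab_frame("side");cv2.imwrite("pics/side5c.png",cv2.resize(b[150:290,250:430],None,fx=4,fy=4,interpolation=cv2.INTER_CUBIC))
```

```text
11.55 [0.46552847 0.21221475 0.09866789] [-0.586402    0.19675284  0.28037773]
```

View pics/side5c.png

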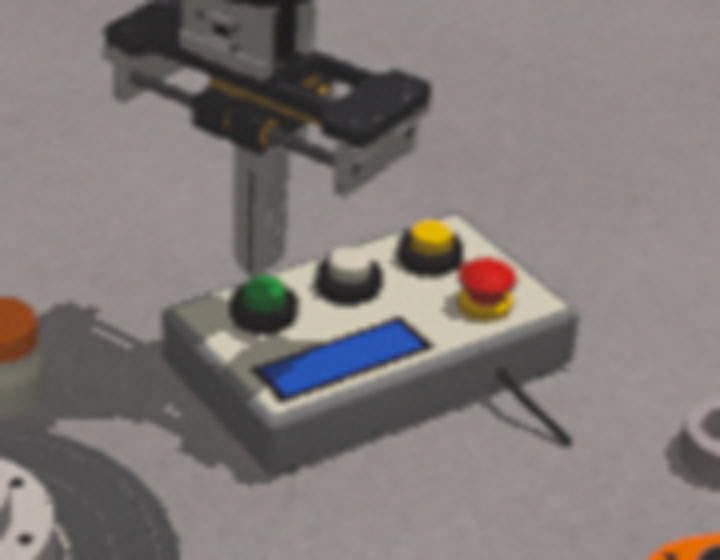

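The finger stands over the green key (key at crop (265,290), fingertip at (258,265)), about 3 mm to its left. I'll correct that by (+2, +3) mm and press.

arm_command(
  rows=[
    [2,3,-4,0,0,0,0],
    [2,3,-8,0,0,0,0],
    [2,3,-11,0,0,0,0],
    [2,3,-13,0,0,0,0],
    [2,3,-15,0,0,0,0],
    [2,3,-17,0,0,0,0],
    [2,3,-18,0,0,0,0],
    [2,3,-18,0,0,0,0],
  ],
)

```text
t: 12.4
eef_pos: [0.4683, 0.2163, 0.0819]
orientation: [[0.007, 1.0, 0.001], [1.0, -0.007, 0.0], [0.0, 0.001, -1.0]]
wrist_force: [-0.9, -0.1, 2.8]
finger_gap: 0.0002
grasp_force: 1.9
```

arm_command(
  rows=[
    [0,0,-1,0,0,0,0],
  ],
)

```text
t: 12.5
eef_pos: [0.4683, 0.2163, 0.081]
orientation: [[0.007, 1.0, 0.001], [1.0, -0.007, 0.0], [0.0, 0.001, -1.0]]
wrist_force: [-1.5, -0.6, 3.8]
finger_gap: 0.0004
grasp_force: 2.2
```

arm_command(
  rows=[
    [0,0,-1,0,0,0,0],
  ],
)

```text
t: 12.6
eef_pos: [0.4683, 0.2163, 0.0801]
orientation: [[0.007, 1.0, 0.001], [1.0, -0.007, 0.0], [0.0, 0.001, -1.0]]
wrist_force: [-3.4, -1.9, 11.8]
finger_gap: 0.0003
grasp_force: 5.6
```

arm_command(
  rows=[
    [0,0,-1,0,0,0,0],
  ],
)

```text
t: 12.7
eef_pos: [0.4683, 0.2164, 0.0801]
orientation: [[0.007, 1.0, 0.001], [1.0, -0.007, 0.0], [0.0, 0.001, -1.0]]
wrist_force: [-4.0, -1.9, 12.7]
finger_gap: 0.0003
grasp_force: 6.8
```

arm_command(
  rows=[
    [0,0,-1,0,0,0,0],
    [0,0,-1,0,0,0,0],
  ],
)

```text
t: 12.9
eef_pos: [0.4683, 0.2163, 0.08]
orientation: [[0.007, 1.0, 0.001], [1.0, -0.007, 0.0], [0.0, 0.001, -1.0]]
wrist_force: [-5.8, -1.4, 13.9]
finger_gap: 0.0004
grasp_force: 7.0
```

The key bottomed out: tip at z 0.061, force rising steeply past 5 N to 13.9 N. Now I'll draw away straight up.

arm_command(
  rows=[
    [0,0,5,0,0,0,0],
    [0,0,12,0,0,0,0],
    [0,0,30,0,0,0,0],
    [0,0,70,0,0,0,0],
    [0,0,115,0,0,0,0],
    [-20,0,155,0,0,0,0],
    [-40,20,180,0,0,0,0],
    [-60,30,180,0,0,0,0],
    [-60,30,180,0,0,0,0],
    [-60,30,180,0,0,0,0],
  ],
)

```text
t: 13.9
eef_pos: [0.408, 0.246, 0.2566]
orientation: [[0.006, 1.0, -0.001], [1.0, -0.006, -0.001], [-0.001, -0.001, -1.0]]
wrist_force: [-0.4, -0.5, -1.0]
finger_gap: 0.0004
grasp_force: 0.0
```

Run:
```python
from h import *
s=read_state();print(s["t"],s["eef_pos"],s["wrist_force"])
a=grab_frame("top");b=grab_frame("side")
c=np.array([.5455,-.1155]);print(flange(a,c,thr=160)[0])
cv2.imwrite("pics/end.png",np.vstack([cv2.resize(b[180:330,150:430],None,fx=2,fy=2),cv2.resize(a[180:330,345:625],None,fx=2,fy=2)]))
```

```text
13.9 [0.40801137 0.24604856 0.25663199] [-0.40141605 -0.52640897 -1.03709581]
(array([ 0.54431463, -0.11561489,  0.04420621]), np.float64(0.0003722929968768239))
```

View pics/end.png

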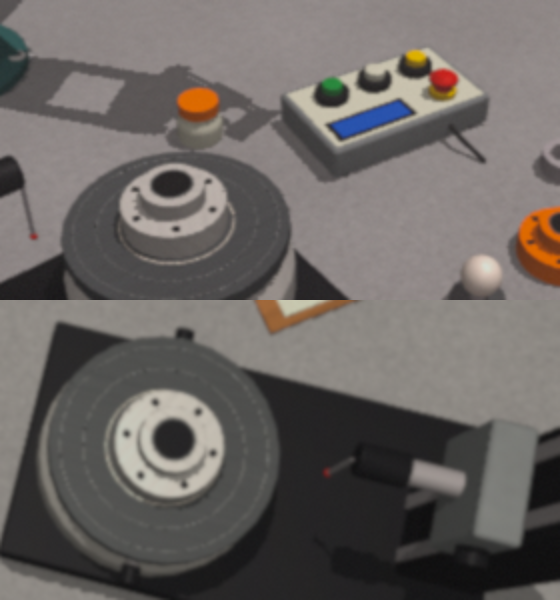

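The flange lies inside the white circle (lower half, about (167,445)), the green key is back up at (332,87), and everything else is undisturbed. Handing in.

```bash
python3 -c "from workcell import job_done; print(job_done())"
```

```text
the job is handed in; nothing more can be done
None
```

I slid the flange inside the white circle (about 1.5 mm off centre, so roughly 2.5 mm of margin), pressed the green key fully down and let it come back up, drew the arm clear, and handed the job in at about 14 s without touching the probe or anything else.

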